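# Sort the fittings off the cabinet flap, then hold the flap open

### The arm

A 6-joint arm with a two-finger parallel gripper is mounted at the origin on the work surface. World frame = base frame: x ahead of the robot, y to its left, z up, the work surface at z = 0. Lengths are in mm, angles in rad, forces in N, time in s.
With the tool pointing down it reaches from about 325 to 875 mm from the base axis. Payload 4.4 kg.
Tool frame: the origin (TCP) lies at the centre of the arm's flange, where the gripper is bolted on; the fingertips stand 173 mm ahead of it and the grasp point (between the pads) lies 155 mm ahead of it; z points along the fingers, x is the direction in which the jaws open and shut, and the axes are right-handed (so a half turn about z gives the same grasp; the last joint's range is limited). The gripper opens to 85 mm and grips with 20 to 120 N. Pads are 22 mm wide; open, the fingers measure 114 mm over their backs; the gripper's body (76 mm by 85 mm) begins 54 mm behind the grasp point. The pads swing forward as they close: fully open they stand 13 mm farther back than shut.
Start: joints at [-1.423, 0.207, 1.542, -0, 1.393, -0.15], TCP at [168.703, -549.698, 404.682] pointing down, gripper open.
Joint ranges: [-2.73, 2.73], [-0.86, 2.22], [0.23, 2.46], [-1.11, 4.25], [0.08, 2.63], [-2.82, 2.82]. Speed limits (rad/s): [2.79, 2.79, 3.14, 3.14, 3.14, 3.14].

### API

Orientations are given as a unit quaternion [w, x, y, z].
In Python, from cell import * gives the robot as it stands. The module is installed in compiled form; this text tells all that it offers.
- The arm moves only by the shell command python3 -m creep 'ROWS' [FORCE]. ROWS is JSON, a list of rows, each a list of 3 entries, a list of its own where there are three numbers: the turn, a rotation vector about the tool's x, y, z in units of 5 degrees (1.0 is 5 degrees), then the shift along the tool's x, y, z in units of 50 mm (1.0 is 50 mm), then the closure, from 0 (fully open) to 1 (shut). In form: [[[rx, ry, rz], [tx, ty, tz], grip], ...]. A call has 1 to 8 rows; each row shifts and turns the pose as measured when the row begins, along the tool's axes as they then stand; what a row does not reach is not made up. A row lasts 1/10 s, in which the tool goes at most 50 mm and 8.59 degrees, less where a joint would pass 70% of its speed; a pose out of reach is approached as far as the arm can. A call is refused whole if a number of a shift passes 1 or a number of a turn 1, either way. A call with a gripper value outside its range is refused whole. The fingers move at their own pace and stop on an object; FORCE is the grip in N (left out, the last holds). Time passes only in rows, so rows that do not move let the fingers close. It gives the time, the measured TCP pose, the force and the opening at its end, in the units of the state.
- state(): the state, without advancing time (a new reading comes with each control period).
- grab_frame(name): name is "side" or "top"; returns (picture, depth): 480x640x3 uint8, red, green, blue; 480x640 float32, mm along the optical axis (not along the pixel's ray), 0 where there is no reading.
- get_calibration(name): a dict with "intrinsics" (3x3 intrinsics, pixels), "cam_to_world" (4x4, takes a point from camera to world coordinates). Camera axes: x right, y down, z forward; pixel columns grow to the right and rows downward; lengths in mm; the calibration is good to about 2 mm. A picture is of the moment at which its call begins. get_calibration takes no time and is no camera call.
- hand_in(): hands the job in, once; it reports no verdict.
The state is a dict: "time": time; "qpos": joint angles; "joint_velocities": joint speeds; "tau": joint torques, N m; "tool_pos": TCP position; "eef_rot": TCP orientation; "force": force on the tool from outside, world axes, zero at the start; "ft_torque": the same for the moment, N m; "finger_gap": finger opening in mm.
Only numpy, scipy, OpenCV 4.12 (cv2) and the standard library are available. Lean on these libraries where they do the work, as an engineer would, in place of code of your own. Each camera call takes 0.05 s, during which the arm holds its last target.

### The job

The fittings lying on the closed flap of the white cabinet are in the way: put both steel hinges in the blue bin and the wooden foot in the yellow bin, with the flap still shut. Then raise the flap by its handle to 50 degrees (level with the red arm of the angle gauge on the cabinet's side), and finish while still holding it there with the gripper, because it falls shut when let go and the stay has yet to be screwed on. Leave the glue bottle, the tape measure and the wooden offcut where they are.

Things in the scene. Friction and masses are not known exactly. Their poses are not given: they have to be found in the camera images.
- cabinet: white cabinet on its back, fixed, 250 (x) x 360 (y) x 110 mm tall; the flap, 12 mm thick and equally large, covers its top (closed flap's upper face 122 mm above the bench). Origin: centre of underside; x points from handle edge (near robot) to hinge edge. Gauge at the hinge on its +y side: thin black quarter circle, radius 85 mm, red arm 105 mm long at 50 degrees above level
- flap (a joint): angle of the flap, rad: 0 shut and flat, growing as the handle edge rises, stop at 1.35; 50 degrees is 0.873. No spring or catch: its weight (0.5 to 0.8 kg) makes it fall shut from every angle; lifting takes 2.5 to 4.5 N upward at the handle
- flap_hinge (a point): middle of the flap's hinge line, at the cabinet's far upper edge, 125 mm from the cabinet's centre along its x and 110 mm above the bench; the hinge line runs along the cabinet's y. Axes as the cabinet's
- flap_bar (a point): middle of the flap's handle bar; moves with the flap. Dark round steel bar, 10 mm thick, 130 mm long along the cabinet's y, on two end posts. Flap shut: 220 mm from the hinge line towards the robot (cabinet -x), 47 mm above that line, 157 mm above the bench; 30 mm clear between bar and flap
- hinge_a: steel concealed hinge lying on the closed flap. Origin: centre of its underside. Straight arm 18 mm wide (y), 18 mm tall, from x = -42 to +12 mm: grip it across y near x = -17 mm. At +x a round cup, 35 mm across, 12 mm high, centred at x = 24.5 mm, crossed by an ear plate 46 mm wide (y), top at 15 mm. 80 g. For the blue bin
- hinge_b: steel concealed hinge lying on the closed flap. Origin: centre of its underside. Straight arm 18 mm wide (y), 18 mm tall, from x = -42 to +12 mm: grip it across y near x = -17 mm. At +x a round cup, 35 mm across, 12 mm high, centred at x = 24.5 mm, crossed by an ear plate 46 mm wide (y), top at 15 mm. 80 g. For the blue bin (same as hinge_a)
- foot: short round wooden furniture foot standing upright on the closed flap at the start, 50 mm tall, with a dark steel base plate 42 mm across and 5 mm thick, its wood 30 mm across at the bottom growing to 37 mm at the top. Origin: centre of its underside, z along its axis. 50 g. Belongs in the yellow bin
- blue_bin: blue bin, 160 mm (x) by 120 mm (y) outside, 55 mm tall, walls and floor 4 mm, open on top, fixed to the bench on the robot's left or right (the two bins may swap places). Origin: centre of its underside
- yellow_bin: yellow bin, 160 mm (x) by 120 mm (y) outside, 55 mm tall, walls and floor 4 mm, open on top, fixed to the bench on the robot's left or right (the two bins may swap places). Origin: centre of its underside
- glue_bottle: upright white glue bottle with red cap, 60 mm across, 170 mm tall. Origin: centre of its underside. To be left alone
- tape_measure: green tape measure, 70 x 36 mm, 65 mm tall. Origin: centre of its underside. To be left alone
- offcut: wooden offcut lying flat, 130 x 50 x 19 mm. Origin: centre of its underside. To be left alone
There are look-alikes about, which are no part of the job. What is meant by the foot is not orange, and is the smaller of those in its own colour. Leave any black or green look-alike of the hinge_b alone.

How it is judged (in metres and radians):
On the way, in this order (a step that is already met when the one before it is completed fails the run):
1. both hinges lie in the blue bin and the foot in the yellow bin, let go, while the flap is still shut (under 6 degrees) (x of hinge_a in the frame of blue_bin between -0.076 and 0.076 m and y of hinge_a in the frame of blue_bin between -0.056 and 0.056 m and z of each of hinge_a, hinge_b in the frame of blue_bin below 0.05 m and linear speed of each of hinge_a, hinge_b, foot below 0.05 m/s and contact force between each of hinge_a, hinge_b, foot and the fingers below 0.1 N and x of hinge_b in the frame of blue_bin between -0.076 and 0.076 m and y of hinge_b in the frame of blue_bin between -0.056 and 0.056 m and x of foot in the frame of yellow_bin between -0.076 and 0.076 m and y of foot in the frame of yellow_bin between -0.056 and 0.056 m and z of foot in the frame of yellow_bin below 0.05 m and value of joint flap below 0.1 rad), for 0.2 s.
2. the flap is raised past 40 degrees (value of joint flap above 0.7 rad), for 0.1 s.
At the end, for the whole second after the job is handed in: the flap stands at 45 to 55 degrees, still (under 0.1 rad/s), carried by the gripper's fingers (over 0.8 N on them); both hinges lie at rest inside the blue bin and the foot inside the yellow bin (value of joint flap between 0.785 and 0.96 rad and velocity of joint flap between -0.1 and 0.1 rad/s and contact force between the fingers and flap above 0.8 N and x of hinge_a in the frame of blue_bin between -0.076 and 0.076 m and y of hinge_a in the frame of blue_bin between -0.056 and 0.056 m and z of each of hinge_a, hinge_b in the frame of blue_bin below 0.05 m and linear speed of each of hinge_a, hinge_b, foot below 0.05 m/s and contact force between each of hinge_a, hinge_b, foot and the fingers below 0.1 N and x of hinge_b in the frame of blue_bin between -0.076 and 0.076 m and y of hinge_b in the frame of blue_bin between -0.056 and 0.056 m and x of foot in the frame of yellow_bin between -0.076 and 0.076 m and y of foot in the frame of yellow_bin between -0.056 and 0.056 m and z of foot in the frame of yellow_bin below 0.05 m); the arm keeps its last pose, push and grip.
It fails at once if the glue bottle, the tape measure or the wooden offcut moved by more than 30 mm (distance of any of glue_bottle, tape_measure, offcut from where it was at the start of the episode above 0.03 m).
It also fails if it takes over 72 s, if anything falls off the work surface, if the arm or the gripper's body presses on something with over 40 N, if the wrist force passes 120 N, or if a joint passes its speed limit or range.

## Working session

There is one attempt and no reset: what is moved stays moved. The work goes in short steps, Python scripts to look and compute and a shell command to move; the robot and the scene stay as the last step left them, time stands still between calls to the robot, and variables do not carry over. Pictures are saved under pics/ and viewed, and the job is handed in when it is done.

```bash
mkdir -p pics
python3 - <<'E'
from cell import *
import cv2,numpy as np
print(state())
for n in ("side","top"):
    c=get_calibration(n);print(n,np.round(c["intrinsics"],1).tolist(),np.round(c["cam_to_world"],3).tolist())
    p,d=grab_frame(n)
    cv2.imwrite(f"pics/{n}0.png",p[:,:,::-1]); np.savez(f"{n}0.npz",p=p,d=d)
E
```

```text
{'time': 0.0, 'qpos': array([-1.42349699e+00,  2.07458085e-01,  1.54296974e+00,  9.84845951e-06,
        1.39350770e+00, -1.50474074e-01]), 'joint_velocities': array([-3.27379057e-04,  1.24721348e-03, -2.51868510e-03,  1.67648960e-04,
        6.52829878e-05, -2.55244359e-04]), 'tau': array([-1.55796486e-03, -3.83041513e+01, -2.91594529e+01, -3.12441825e-04,
        1.06334194e-02,  1.31852400e-05]), 'tool_pos': array([ 168.65113818, -549.3285485 ,  403.49618683]), 'eef_rot': array([-0.00083307,  0.80417314, -0.59439396, -0.00082358]), 'force': array([ 0.73226903,  0.79118182, -0.56310189]), 'ft_torque': array([-0.00857858,  0.03980578, -0.01415674]), 'finger_gap': 84.92567485054273}
side [[576.3, 0.0, 319.3], [0.0, 576.3, 244.2], [0.0, 0.0, 1.0]] [[-0.837, -0.307, 0.453, -30.526], [-0.547, 0.477, -0.688, 809.219], [-0.005, -0.824, -0.567, 852.599], [0.0, 0.0, 0.0, 1.0]]
top [[508.3, 0.0, 314.5], [0.0, 508.3, 227.9], [0.0, 0.0, 1.0]] [[-0.009, -0.977, 0.213, 298.079], [-1.0, 0.008, -0.009, -70.995], [0.007, -0.213, -0.977, 1414.158], [0.0, 0.0, 0.0, 1.0]]
```

View pics/side0.png

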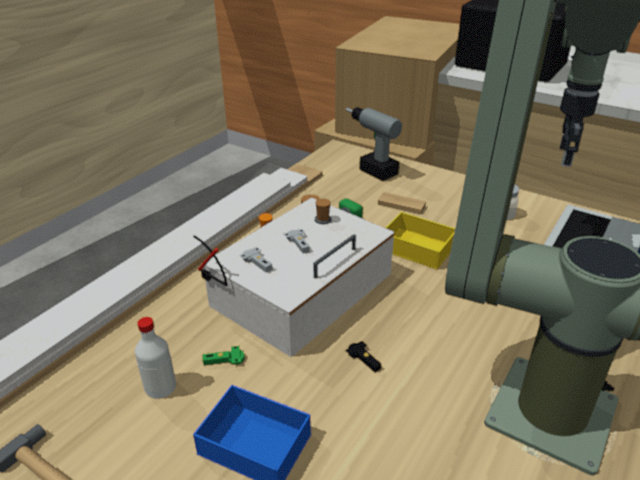

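View pics/top0.png

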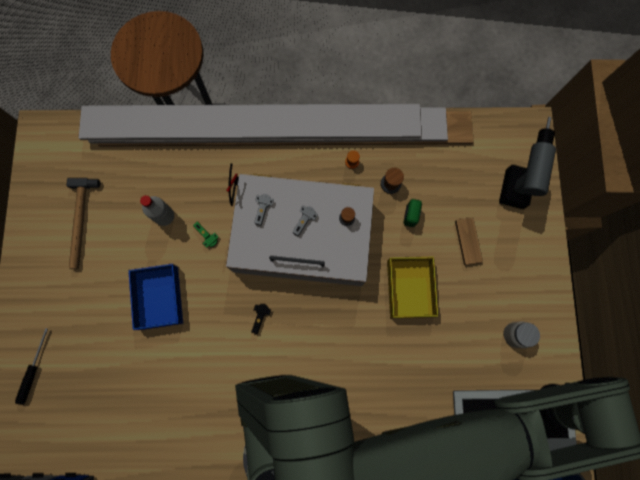

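The side view shows two hinges (256,259), (297,240) and the foot (322,211) on the flap. In the top view they are at (264,209), (306,220) and (348,215). The blue bin is at (156,297) and the yellow at (413,289). The look-alikes are the green and black hinges, the orange foot and a larger brown foot at (392,180), which stands on the bench. Next I measure.

```bash
cat > h.py <<'E'
import numpy as np,cv2
from cell import *
def cloud(n,d):
    c=get_calibration(n);K=np.array(c["intrinsics"]);T=np.array(c["cam_to_world"])
    v,u=np.mgrid[0:480,0:640]
    P=np.stack([(u-K[0,2])/K[0,0]*d,(v-K[1,2])/K[1,1]*d,d],-1)
    W=P@T[:3,:3].T+T[:3,3]; W[d<=0]=np.nan
    return W
def proj(n,p):
    c=get_calibration(n);K=np.array(c["intrinsics"]);T=np.linalg.inv(np.array(c["cam_to_world"]))
    q=np.atleast_2d(p)@T[:3,:3].T+T[:3,3]; q=q@K.T
    return q[:,:2]/q[:,2:]
E
python3 - <<'E'
from h import *
z=np.load("top0.npz");W=cloud("top",z["d"]);p=z["p"].astype(int)
def at(u,v): return np.round(W[v,u],0).tolist()
# flap
m=(abs(W[...,2]-122)<6); m[:, :225]=0;m[:,380:]=0;m[:170]=0;m[290:]=0
pts=W[m]; print(len(pts),np.median(pts,0))
r=cv2.minAreaRect(pts[:,:2].astype(np.float32));print("flap",r,cv2.boxPoints(r))
A=np.c_[pts[:,:2],np.ones(len(pts))];print("plane",np.linalg.lstsq(A,pts[:,2],rcond=None)[0])
for n,(u0,u1,v0,v1,lo,hi) in dict(a=(245,282,185,235,129,150),b=(285,325,195,240,129,150),foot=(330,362,198,232,150,185),bar=(262,332,250,275,145,175)).items():
    mm=np.zeros(m.shape,bool);mm[v0:v1,u0:u1]=1;mm&=(W[...,2]>lo)&(W[...,2]<hi)
    q=W[mm];print(n,len(q),q.mean(0).round(1),q.min(0).round(),q.max(0).round(),[np.round(x,1) for x in cv2.minAreaRect(q[:,:2].astype(np.float32))])
for n,(u0,u1,v0,v1) in dict(blue=(120,190,255,335),yellow=(380,445,250,325)).items():
    mm=np.zeros(m.shape,bool);mm[v0:v1,u0:u1]=1;mm&=(W[...,2]>45)&(W[...,2]<65)
    q=W[mm];print(n,len(q),[np.round(x,1) for x in cv2.minAreaRect(q[:,:2].astype(np.float32))], np.median(q[:,2]))
im=cv2.resize(z["p"][165:290,225:385,::-1],None,fx=5,fy=5,interpolation=cv2.INTER_CUBIC);cv2.imwrite("pics/flapc.png",im[:600,:800])
E
```

```text
11699 [576.27022215 -47.87139869 122.01325706]
flap ((588.1904296875, -42.208709716796875), (371.79254150390625, 256.882568359375), 83.4128189086914) [[ 439.27197 -212.14365]
 [ 694.45874 -241.61191]
 [ 737.1089   127.72623]
 [ 481.92212  157.19449]]
plane [-8.20490225e-05 -3.40259515e-04  1.22056990e+02]
a 311 [633.4  52.5 137.7] [563.  14. 129.] [669.  95. 145.] [array([618.3,  56.7]), array([100.9,  75.6]), np.float64(9.1)]
b 313 [602.6 -56.6 137.8] [559. -90. 129.] [661.  -6. 147.] [array([604.7, -35.5]), array([93.1, 83.1]), np.float64(67.1)]
foot 167 [ 604.5 -165.8  171.1] [ 588. -183.  151.] [ 622. -149.  179.] [array([ 605. , -165.8]), array([33.1, 34.6]), np.float64(88.8)]
bar 227 [490.6 -35.9 160.4] [ 478. -105.  146.] [503.  31. 167.] [array([491., -37.]), array([138. ,  10.5]), np.float64(83.2)]
blue 445 [array([413.9, 347.6]), array([161. , 120.9]), np.float64(8.0)] 53.333087639415226
yellow 407 [array([ 433.3, -346.4]), array([160. , 121.3]), np.float64(0.9)] 53.98871334501587
```

View pics/flapc.png

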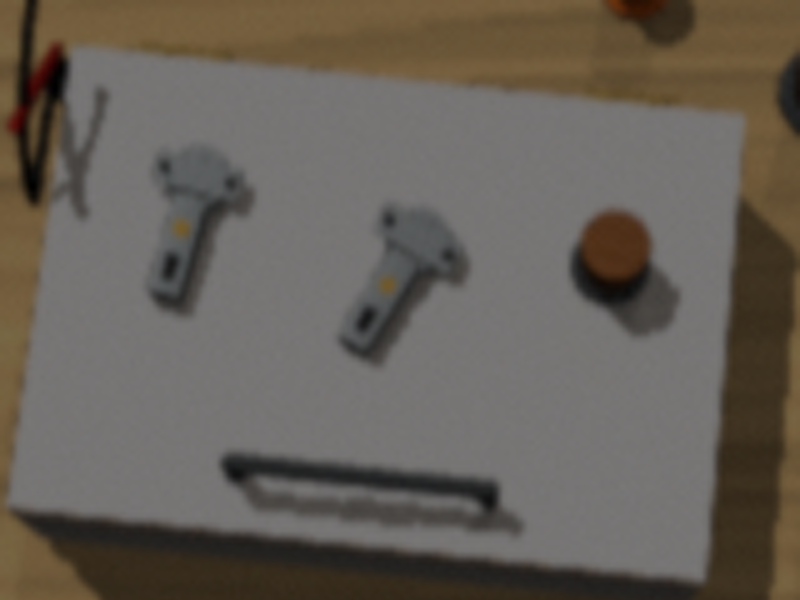

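```bash
cat >> h.py <<'E'
def ray(n,u,v,zz):
    c=get_calibration(n);K=np.array(c["intrinsics"]);T=np.array(c["cam_to_world"])
    d=T[:3,:3]@np.linalg.inv(K)@np.array([u,v,1.]);o=T[:3,3]
    return (o+d*(zz-o[2])/d[2])
E
python3 - <<'E'
from h import *
f=lambda c,z: ray("top",c[0]/5-0.4+225,c[1]/5-0.4+165,z)
for n,t,s,k,e1,e2 in (("a",(169,294),(171,264),(181,229),(162,167),(234,184)),("b",(360,344),(366,318),(388,285),(389,218),(459,262))):
    T,S,Kk=[f(x,140) for x in (t,s,k)];E1,E2=f(e1,137),f(e2,137);M=(E1+E2)/2
    ax=M-T; ax=ax[:2];L=np.hypot(*ax);ey=(E1-E2)[:2]
    print(n,"tail",T.round(1),"slot",S.round(1),"screw",Kk.round(1),"mid",M.round(1),"len",L.round(1),"az",np.degrees(np.arctan2(ax[1],ax[0])).round(1),"ear az",np.degrees(np.arctan2(ey[1],ey[0])).round(1)-90, "grip",(T[:2]+ax/L*25).round(1))
print("foot",f((615,245),172), "bar",f((360,472),162),f((232,462),162),f((490,488),162))
# side-camera check
z=np.load("side0.npz");
im=cv2.resize(z["p"][190:290,220:380,::-1],None,fx=5,fy=5,interpolation=cv2.INTER_CUBIC);cv2.imwrite("pics/flaps.png",im)
E
```

```text
a tail [588.2  61.3 140. ] slot [604.1  60.5 140. ] screw [622.6  55.6 140. ] mid [652.   47.5 137. ] len 65.3 az -12.3 ear az -14.099999999999994 grip [612.7  56. ]
b tail [561.2 -36.7 140. ] slot [574.8 -39.8 140. ] screw [592.1 -51.2 140. ] mid [616.6 -69.8 137. ] len 64.5 az -30.9 ear az -33.3 grip [582.7 -49.6]
foot [ 604.54106859 -166.0550135   172.        ] bar [491.68306616 -37.20993564 162.        ] [497.22800625  26.47668277 162.        ] [ 483.12631531 -101.79159262  162.        ]
```

View pics/flaps.png

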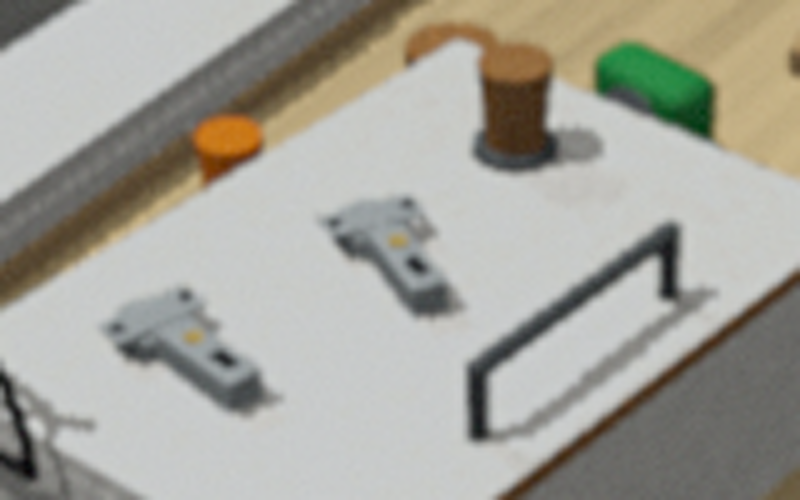

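```bash
cat > plan.py <<'E'
import sys
from h import *
from scipy.spatial.transform import Rotation as R
def plan(x,y,z,psi=None):
    s=state();q=s["eef_rot"];r=R.from_quat([q[1],q[2],q[3],q[0]])
    d=np.array([x,y,z])-s["tool_pos"]
    xt=r.as_matrix()[:,0];cur=np.degrees(np.arctan2(xt[1],xt[0]))
    out=f"t={s['time']:.1f} pos={s['tool_pos'].round(1)} psi={cur:.1f} gap={s['finger_gap']:.1f} F={s['force'].round(1)} q={s['qpos'].round(2)}\n shift now: {(r.inv().apply(d)/50).round(2)}"
    if psi is None: psi=cur
    X=np.array([np.cos(np.radians(psi)),np.sin(np.radians(psi)),0]);Z=np.array([0,0,-1.]);Rd=R.from_matrix(np.c_[X,np.cross(Z,X),Z])
    out+=f"\n turn units {( (r.inv()*Rd).as_rotvec(degrees=True)/5).round(2)}  shift after turn {(Rd.inv().apply(d)/50).round(2)}"
    print(out)
if __name__=="__main__": plan(*[float(a) for a in sys.argv[1:]])
E
python3 plan.py 604.5 -166 400 -73
python3 - <<'E'
from h import *
g=lambda c,z: ray("side",c[0]/5-0.4+220,c[1]/5-0.4+190,z)
print("screw a",g((193,337),140),"screw b",g((400,241),140),"foot top",g((516,62),172),"bar",g((573,297),162),"tail a",g((243,388),140),"tail b",g((432,293),140))
E
```

```text
t=0.1 pos=[ 168.7 -549.4  403.6] psi=-72.9 gap=85.1 F=[ 0.4  0.2 -0.1] q=[-1.42  0.21  1.54  0.    1.39 -0.15]
 shift now: [ -4.77 -10.58   0.09]
 turn units [-0.    0.02  0.01]  shift after turn [ -4.78 -10.58   0.07]
screw a [621.2149612   55.17513169 140.        ] screw b [589.09544518 -51.92256847 140.        ] foot top [ 601.10713009 -165.27967593  172.        ] bar [485.29820283 -29.98849718 162.        ] tail a [581.56155074  72.36708314 140.        ] tail b [554.50562065 -26.34400556 140.        ]
```

```bash
python3 -m creep '[[[0,0,0],[-0.4,-0.88,0],0],[[0,0,0],[-0.4,-0.88,0],0],[[0,0,0],[-0.4,-0.88,0],0],[[0,0,0],[-0.4,-0.88,0],0],[[0,0,0],[-0.4,-0.88,0],0],[[0,0,0],[-0.4,-0.88,0],0],[[0,0,0],[-0.4,-0.88,0],0],[[0,0,0],[-0.4,-0.88,0],0]]' 40; python3 plan.py 603 -166 380 -73
```

```text
time: 0.9
tool_pos: [463.1, -289.3, 399.4]
eef_rot: [-0.001, 0.8, -0.6, -0.003]
force: [1.3, -0.5, 0.9]
finger_gap: 85.1
t=0.9 pos=[ 463.1 -289.3  399.4] psi=-73.8 gap=85.1 F=[ 1.3 -0.5  0.9] q=[-0.72  0.15  1.62  0.    1.38  0.57]
 shift now: [-1.58 -3.38  0.39]
 turn units [ 0.03  0.07 -0.15]  shift after turn [-1.54 -3.4   0.39]
```

```bash
python3 -m creep '[[[0,0,0],[-0.4,-0.85,0.1],0],[[0,0,0],[-0.4,-0.85,0.1],0],[[0,0,0],[-0.4,-0.85,0.1],0],[[0,0,0],[-0.4,-0.85,0.1],0],[[0,0,0],[0,0,0],0.1]]'; python3 plan.py 603 -166 307 -73
```

```text
time: 1.4
tool_pos: [611.3, -153.5, 376.0]
eef_rot: [-0.001, 0.802, -0.597, -0.005]
force: [-0.9, -0.4, -0.8]
finger_gap: 76.8
t=1.4 pos=[ 611.3 -153.5  376. ] psi=-73.4 gap=76.8 F=[-0.9 -0.4 -0.8] q=[-0.38  0.35  1.42  0.    1.38  0.9 ]
 shift now: [0.21 0.23 1.38]
 turn units [ 0.04  0.1  -0.07]  shift after turn [0.19 0.23 1.38]
```

```bash
python3 -m creep '[[[0.04,0.1,0],[0.2,0.23,0.2],0.1],[[0,0,0],[0,0,0.3],0.1],[[0,0,0],[0,0,0],0.1]]'; python3 plan.py 603 -166 307 -73
```

```text
time: 1.7
tool_pos: [603.1, -164.6, 347.7]
eef_rot: [0.001, 0.803, -0.596, -0.002]
force: [-0.8, -0.3, -0.5]
finger_gap: 77.5
t=1.7 pos=[ 603.1 -164.6  347.7] psi=-73.1 gap=77.5 F=[-0.8 -0.3 -0.5] q=[-0.4   0.36  1.47 -0.    1.32  0.87]
 shift now: [0.03 0.01 0.81]
 turn units [ 0.04  0.03 -0.03]  shift after turn [0.03 0.01 0.81]
```

```bash
python3 -m creep '[[[0,0,0],[0.03,0,0.35],0.1],[[0,0,0],[0,0,0.3],0.1],[[0,0,0],[0,0,0.15],0.1],[[0,0,0],[0,0,0],0.6],[[0,0,0],[0,0,0],0.8],[[0,0,0],[0,0,0],0.8],[[0,0,0],[0,0,0],0.8],[[0,0,0],[0,0,0],0.8]]' 40; python3 plan.py 603 -166 400 -73
```

```text
time: 2.5
tool_pos: [602.8, -167.9, 307.9]
eef_rot: [0.0, 0.802, -0.597, -0.001]
force: [0.2, -0.1, 0.7]
finger_gap: 34.4
t=2.5 pos=[ 602.8 -167.9  307.9] psi=-73.4 gap=34.4 F=[ 0.2 -0.1  0.7] q=[-0.41  0.4   1.5   0.    1.24  0.87]
 shift now: [-0.04 -0.01 -1.84]
 turn units [ 0.02  0.02 -0.07]  shift after turn [-0.03 -0.01 -1.84]
```

Gripped at 34.4 mm, as expected for the foot. Now I lift it and carry it to the yellow bin.

```bash
python3 -m creep '[[[0,0,0],[0,0,-0.2],0.8],[[0,0,0],[0,0,-0.4],0.8],[[0,0,0],[0,0,-0.5],0.8],[[0,0,0],[0,0,-0.3],0.8],[[0,0,0],[0,0,0],0.8]]'; python3 plan.py 433 -346 370 -73
```

```text
time: 3.0
tool_pos: [603.1, -167.8, 383.5]
eef_rot: [-0.0, 0.802, -0.597, -0.0]
force: [0.7, -0.5, -0.2]
finger_gap: 34.4
t=3.0 pos=[ 603.1 -167.8  383.5] psi=-73.3 gap=34.4 F=[ 0.7 -0.5 -0.2] q=[-0.41  0.33  1.43  0.    1.38  0.87]
 shift now: [2.44 4.28 0.27]
 turn units [-0.    0.01 -0.07]  shift after turn [2.41 4.3  0.27]
```

```bash
python3 -m creep '[[[0,0,0],[0.25,0.45,0],0.8],[[0,0,0],[0.34,0.6,0],0.8],[[0,0,0],[0.34,0.6,0],0.8],[[0,0,0],[0.34,0.6,0],0.8],[[0,0,0],[0.34,0.6,0],0.8],[[0,0,0],[0.34,0.6,0],0.8],[[0,0,0],[0.3,0.5,0],0.8],[[0,0,0],[0.1,0.2,0],0.8]]'; python3 plan.py 433 -346 205 -80
```

```text
time: 3.8
tool_pos: [433.5, -343.2, 382.3]
eef_rot: [-0.001, 0.804, -0.595, 0.001]
force: [-1.4, 0.5, -0.3]
finger_gap: 34.8
t=3.8 pos=[ 433.5 -343.2  382.3] psi=-73.0 gap=34.8 F=[-1.4  0.5 -0.3] q=[-0.83  0.18  1.62  0.    1.34  0.45]
 shift now: [0.05 0.03 3.55]
 turn units [-0.02  0.    1.41]  shift after turn [0.05 0.02 3.55]
```

```bash
python3 -m creep '[[[0,0,1],[0.05,0.02,0.3],0.8],[[0,0,0.4],[0,0,0.6],0.8],[[0,0,0],[0,0,0.7],0.8],[[0,0,0],[0,0,0.7],0.8],[[0,0,0],[0,0,0.6],0.8],[[0,0,0],[0,0,0.3],0.8],[[0,0,0],[0,0,0.1],0.8],[[0,0,0],[0,0,0],0.8]]'; python3 plan.py 433 -346 197 -80
```

```text
time: 4.6
tool_pos: [434.9, -345.4, 212.3]
eef_rot: [-0.002, 0.764, -0.646, 0.002]
force: [-0.1, -0.5, 0.3]
finger_gap: 34.8
t=4.6 pos=[ 434.9 -345.4  212.3] psi=-80.4 gap=34.8 F=[-0.1 -0.5  0.3] q=[-0.83  0.4   1.74  0.01  1.    0.57]
 shift now: [0.   0.04 0.31]
 turn units [-0.08 -0.01 -0.08]  shift after turn [0.   0.04 0.31]
```

```bash
python3 -m creep '[[[0,0,0],[0,0.04,0.25],0.8],[[0,0,0],[0,0,0.1],0.8],[[0,0,0],[0,0,0],0.5],[[0,0,0],[0,0,0],0.3],[[0,0,0],[0,0,0],0.3],[[0,0,0],[0,0,-0.4],0.3],[[0,0,0],[0,0,-0.8],0.3],[[0,0,0],[0,0,-0.8],0.3]]'
python3 - <<'E'
from h import *
p,d=grab_frame("top");cv2.imwrite("pics/t1.png",p[:,:,::-1])
p,d=grab_frame("side");cv2.imwrite("pics/s1.png",p[:,:,::-1])
E
python3 plan.py 582 -50 385 -122
```

```text
time: 5.4
tool_pos: [431.7, -344.8, 294.6]
eef_rot: [-0.003, 0.764, -0.646, -0.0]
force: [2.0, -0.3, -0.3]
finger_gap: 59.6
t=5.5 pos=[ 433.9 -347.2  300.8] psi=-80.4 gap=59.6 F=[ 0.1 -0.8  0.2] q=[-0.83  0.27  1.69  0.01  1.16  0.57]
 shift now: [-5.35 -3.93 -1.68]
 turn units [-0.18 -0.05  8.32]  shift after turn [-6.61  0.64 -1.68]
```

View pics/s1.png

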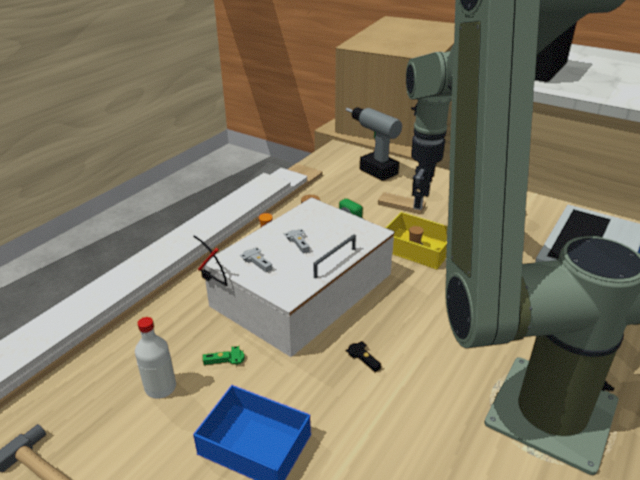

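View pics/t1.png

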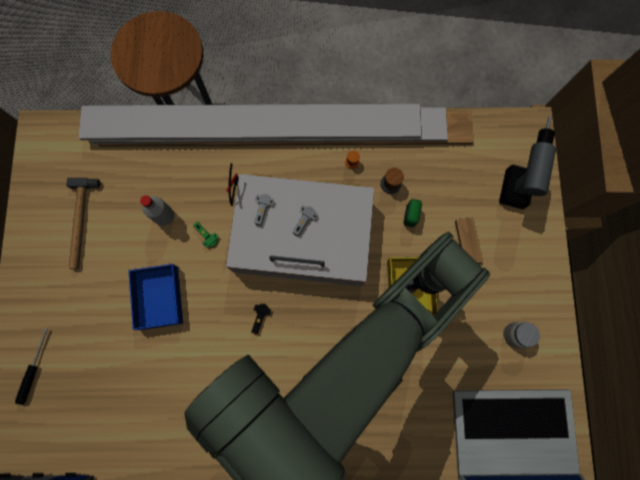

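The foot stands upright in the yellow bin (side view 416,236; the top view is hidden by the arm) and the hinges are undisturbed. Next is hinge_b.

```bash
python3 -m creep '[[[0,0,1],[0,0,-0.5],0.3],[[0,0,1],[0,0,-0.5],0.3],[[0,0,1],[0,0,-0.5],0.3],[[0,0,1],[0,0,-0.2],0.35],[[0,0,1],[0,0,0],0.4],[[0,0,1],[0,0,0],0.4],[[0,0,1],[0,0,0],0.4],[[0,0,1],[0,0,0],0.4]]'; python3 plan.py 582.5 -48 385 -122
```

```text
time: 6.3
tool_pos: [432.3, -346.4, 391.6]
eef_rot: [0.005, -0.484, 0.875, -0.01]
force: [0.6, 0.5, -0.3]
finger_gap: 51.0
t=6.3 pos=[ 432.3 -346.4  391.6] psi=-122.0 gap=51.0 F=[ 0.6  0.5 -0.3] q=[-0.83  0.17  1.62  0.01  1.34  1.3 ]
 shift now: [-6.65  0.62  0.12]
 turn units [-0.26 -0.01 -0.01]  shift after turn [-6.65  0.62  0.13]
```

```bash
python3 -m creep '[[[-0.2,0,0],[-0.8,0.07,0],0.4],[[0,0,0],[-0.9,0.08,0],0.4],[[0,0,0],[-0.9,0.08,0],0.4],[[0,0,0],[-0.9,0.08,0],0.4],[[0,0,0],[-0.9,0.08,0],0.4],[[0,0,0],[-0.9,0.08,0],0.4],[[0,0,0],[-0.9,0.08,0],0.4],[[0,0,0],[-0.4,0.04,0],0.4]]'; python3 plan.py 582.5 -48 340 -122
```

```text
time: 7.1
tool_pos: [587.5, -45.2, 389.4]
eef_rot: [0.001, -0.479, 0.878, -0.004]
force: [-0.0, -0.5, -0.8]
finger_gap: 51.4
t=7.1 pos=[587.5 -45.2 389.4] psi=-122.8 gap=51.4 F=[-0.  -0.5 -0.8] q=[-0.22  0.25  1.52 -0.    1.36  1.92]
 shift now: [0.1  0.06 0.99]
 turn units [-0.1  -0.02 -0.15]  shift after turn [0.1  0.06 0.99]
```

```bash
python3 -m creep '[[[-0.1,0,-0.15],[0.1,0.06,0.3],0.4],[[0,0,0],[0,0,0.5],0.4],[[0,0,0],[0,0,0.2],0.4],[[0,0,0],[0,0,0],0.4]]'; python3 plan.py 582.5 -48 298 -122
```

```text
time: 7.5
tool_pos: [581.8, -45.7, 335.8]
eef_rot: [-0.001, -0.488, 0.873, 0.0]
force: [-0.3, -0.5, -0.4]
finger_gap: 51.0
t=7.5 pos=[581.8 -45.7 335.8] psi=-121.6 gap=51.0 F=[-0.3 -0.5 -0.4] q=[-0.23  0.29  1.59 -0.    1.27  1.9 ]
 shift now: [ 0.03 -0.04  0.76]
 turn units [ 0.02 -0.03  0.08]  shift after turn [ 0.03 -0.04  0.76]
```

```bash
python3 -m creep '[[[0,0,0],[0.03,-0.04,0.3],0.4],[[0,0,0],[0,0,0.3],0.4],[[0,0,0],[0,0,0.07],0.4],[[0,0,0],[0,0,0],0.4],[[0,0,0],[0,0,0],0.6],[[0,0,0],[0,0,0],0.7]]' 50; python3 plan.py 582.5 -48 298 -122;  python3 -m creep '[[[0,0,0],[0,0,0],0.95],[[0,0,0],[0,0,0],0.95],[[0,0,0],[0,0,0],0.95],[[0,0,0],[0,0,0],0.95]]' 50; python3 plan.py 582.5 -48 298 -122
```

```text
time: 8.1
tool_pos: [582.5, -51.2, 300.5]
eef_rot: [-0.001, -0.486, 0.874, -0.0]
force: [0.2, 0.5, 0.2]
finger_gap: 26.1
t=8.1 pos=[582.5 -51.2 300.5] psi=-121.8 gap=26.1 F=[0.2 0.5 0.2] q=[-0.24  0.33  1.61 -0.    1.2   1.89]
 shift now: [-0.05  0.03  0.05]
 turn units [ 0.01 -0.03  0.03]  shift after turn [-0.05  0.03  0.05]
time: 8.5
tool_pos: [583.1, -51.1, 302.2]
eef_rot: [-0.0, -0.486, 0.874, -0.001]
force: [0.1, -0.8, -0.8]
finger_gap: 16.8
t=8.5 pos=[583.1 -51.1 302.2] psi=-121.8 gap=16.8 F=[ 0.1 -0.8 -0.8] q=[-0.23  0.33  1.61 -0.    1.2   1.89]
 shift now: [-0.05  0.04  0.08]
 turn units [-0.03 -0.02  0.04]  shift after turn [-0.05  0.04  0.08]
```

```bash
python3 -m creep '[[[0,0,0],[0,0,-0.2],0.95],[[0,0,0],[0,0,-0.4],0.95],[[0,0,0],[0,0,-0.6],0.95],[[0,0,0],[0,0,-0.5],0.95],[[0,0,0],[0,0,-0.3],0.95],[[0,0,0],[0,0,0],0.95]]'
python3 - <<'E'
from h import *
p,d=grab_frame("side");cv2.imwrite("pics/s2.png",p[:,:,::-1])
E
python3 plan.py 400 325 395 -82
```

```text
time: 9.1
tool_pos: [582.5, -50.6, 407.8]
eef_rot: [-0.001, -0.486, 0.874, -0.001]
force: [-0.1, 0.4, -0.5]
finger_gap: 16.9
t=9.2 pos=[582.3 -50.5 406.6] psi=-121.8 gap=16.7 F=[ 0.   0.2 -0.4] q=[-0.23  0.23  1.51 -0.    1.4   1.89]
 shift now: [-4.47  7.05  0.23]
 turn units [ 0.02 -0.03 -7.96]  shift after turn [-7.94  2.56  0.23]
```

View pics/s2.png

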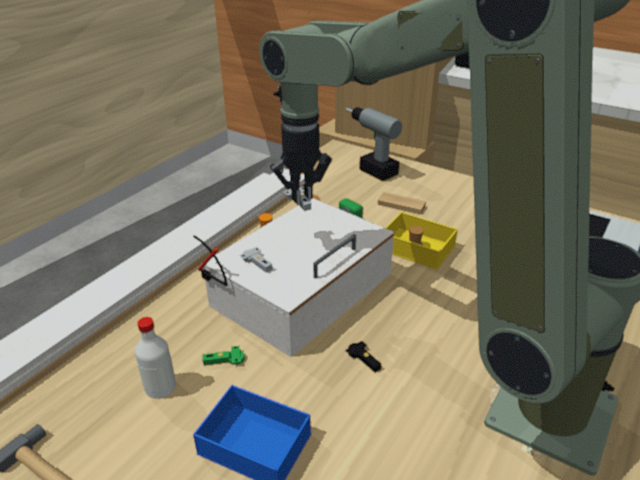

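```bash
python3 -m creep '[[[0,0,-1],[0,0,0],0.95],[[0,0,-1],[0,0,0],0.95],[[0,0,-1],[0,0,0],0.95],[[0,0,-1],[0,0,0],0.95],[[0,0,-1],[0,0,0],0.95],[[0,0,-1],[0,0,0],0.95],[[0,0,-1],[0,0,0],0.95],[[0,0,-1],[0,0,0],0.95]]'; python3 plan.py 400 325 395 -82;python3 -m creep '[[[0,0,0],[-0.6,0.2,0],0.95],[[0,0,0],[-0.9,0.3,0],0.95],[[0,0,0],[-0.9,0.3,0],0.95],[[0,0,0],[-0.9,0.3,0],0.95],[[0,0,0],[-0.9,0.3,0],0.95],[[0,0,0],[-0.9,0.3,0],0.95],[[0,0,0],[-0.9,0.3,0],0.95],[[0,0,0],[-0.8,0.26,0],0.95]]';python3 plan.py 400 325 395 -82
```

```text
time: 9.95
tool_pos: [578.8, -49.8, 395.3]
eef_rot: [0.006, 0.765, -0.644, -0.009]
force: [0.5, 0.4, -1.3]
finger_gap: 16.8
t=9.9 pos=[578.8 -49.8 395.3] psi=-80.2 gap=16.8 F=[ 0.5  0.4 -1.3] q=[-0.23  0.23  1.53 -0.    1.4   1.17]
 shift now: [-8.    2.24  0.1 ]
 turn units [0.23 0.07 0.37]  shift after turn [-7.92  2.5   0.01]
time: 10.75
tool_pos: [402.9, 271.1, 388.7]
eef_rot: [0.012, 0.761, -0.648, -0.015]
force: [1.2, -0.1, -1.0]
finger_gap: 16.6
t=10.8 pos=[402.9 271.1 388.7] psi=-80.8 gap=16.6 F=[ 1.2 -0.1 -1. ] q=[0.41 0.04 1.76 0.02 1.37 1.82]
 shift now: [-1.07 -0.11 -0.12]
 turn units [0.43 0.07 0.24]  shift after turn [-1.08 -0.09 -0.13]
```

```bash
python3 -m creep '[[[0.4,0.07,0.24],[-0.6,-0.06,0],0.95],[[0,0,0],[-0.4,-0.04,0],0.95],[[0,0,0],[0,0,0.2],0.95],[[0,0,0],[0,0,0],0.95]]';python3 plan.py 400 325 240 -82
```

```text
time: 11.15
tool_pos: [394.0, 326.4, 373.1]
eef_rot: [0.005, 0.758, -0.653, -0.003]
force: [-0.4, -0.1, -2.0]
finger_gap: 16.6
t=11.2 pos=[394.  326.4 373.1] psi=-81.5 gap=16.6 F=[-0.4 -0.1 -2. ] q=[0.52 0.1  1.73 0.   1.32 1.94]
 shift now: [ 0.04 -0.14  2.66]
 turn units [ 0.13 -0.03  0.1 ]  shift after turn [ 0.04 -0.12  2.66]
```

```bash
python3 -m creep '[[[0.1,0,0.1],[0.04,-0.12,0.4],0.95],[[0,0,0],[0,0,0.6],0.95],[[0,0,0],[0,0,0.7],0.95],[[0,0,0],[0,0,0.7],0.95],[[0,0,0],[0,0,0.5],0.95],[[0,0,0],[0,0,0.2],0.95],[[0,0,0],[0,0,0],0.95]]';python3 plan.py 400 325 210 -82
```

```text
time: 11.85
tool_pos: [401.6, 316.3, 210.3]
eef_rot: [0.005, 0.751, -0.66, 0.001]
force: [-0.2, 0.5, -2.0]
finger_gap: 16.6
t=11.8 pos=[401.6 316.3 210.3] psi=-82.6 gap=16.6 F=[-0.2  0.5 -2. ] q=[ 0.5   0.33  1.84 -0.01  0.98  1.94]
 shift now: [-0.18  0.01  0.  ]
 turn units [ 0.08 -0.09 -0.11]  shift after turn [-0.18  0.01  0.01]
```

```bash
python3 -m creep '[[[0,0,0],[-0.2,0,0.1],0.95],[[0,0,0],[0,0,0.1],0.95],[[0,0,0],[0,0,0],0.95]]';python3 plan.py 400 325 200 -82; python3 -m creep '[[[0,0,0],[0,0,0],0.6],[[0,0,0],[0,0,0],0.6],[[0,0,0],[0,0,0],0.6],[[0,0,0],[0,0,-0.2],0.6],[[0,0,0],[0,0,-0.5],0.6],[[0,0,0],[0,0,-0.7],0.6],[[0,0,0],[0,0,-0.8],0.6],[[0,0,0],[0,0,-0.8],0.6]]';python3 plan.py 612 56 390 -103
python3 - <<'E'
from h import *
p,d=grab_frame("side");cv2.imwrite("pics/s3.png",p[:,:,::-1])
E
```

```text
time: 12.15
tool_pos: [402.0, 326.9, 202.3]
eef_rot: [0.003, 0.751, -0.66, 0.001]
force: [0.8, 0.2, -0.5]
finger_gap: 16.7
t=12.2 pos=[402.  326.9 202.3] psi=-82.7 gap=16.7 F=[ 0.8  0.2 -0.5] q=[ 0.52  0.35  1.83 -0.01  0.96  1.96]
 shift now: [0.03 0.04 0.05]
 turn units [ 0.02 -0.07 -0.13]  shift after turn [0.03 0.04 0.05]
time: 12.95
tool_pos: [400.4, 327.2, 356.5]
eef_rot: [0.006, 0.751, -0.66, 0.0]
force: [0.9, 0.0, 0.0]
finger_gap: 34.3
t=12.9 pos=[400.4 327.2 356.5] psi=-82.6 gap=34.3 F=[0.9 0.  0. ] q=[ 0.52  0.13  1.73 -0.01  1.29  1.96]
 shift now: [ 5.93 -3.49 -0.65]
 turn units [ 0.08 -0.12  4.08]  shift after turn [ 4.33 -5.34 -0.67]
```

View pics/s3.png

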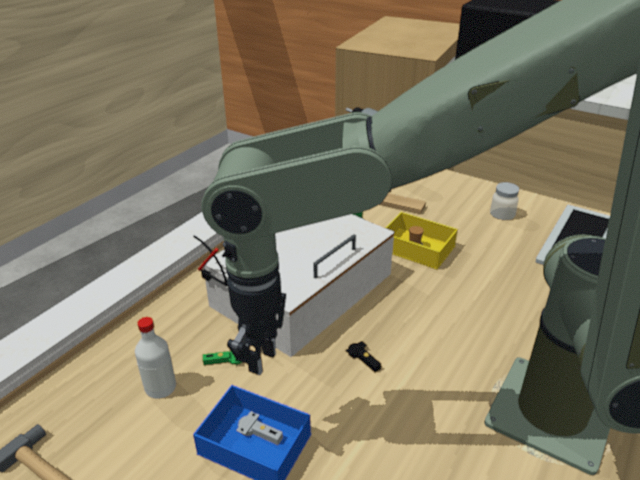

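hinge_b lies flat in the blue bin (side view 258,428) and the foot is still in the yellow bin. Next is hinge_a.

```bash
python3 -m creep '[[[0,0,1],[0,0,-0.3],0.5],[[0,0,1],[0,0,-0.3],0.4],[[0,0,1],[0,0,-0.1],0.4],[[0,0,1],[0,0,0],0.4],[[0,0,0],[0,0,0],0.4]]';python3 plan.py 612.5 56.5 390 -103; python3 -m creep '[[[0,0,0],[0.4,-0.5,0],0.4],[[0,0,0],[0.6,-0.75,0],0.4],[[0,0,0],[0.6,-0.75,0],0.4],[[0,0,0],[0.6,-0.75,0],0.4],[[0,0,0],[0.6,-0.75,0],0.4],[[0,0,0],[0.6,-0.75,0],0.4],[[0,0,0],[0.5,-0.6,0],0.4],[[0,0,0],[0.2,-0.25,0],0.4]]';python3 plan.py 612.5 56.5 340 -103
```

```text
time: 13.5
tool_pos: [402.7, 329.0, 411.4]
eef_rot: [0.01, -0.62, 0.784, -0.004]
force: [0.1, 0.6, -0.1]
finger_gap: 51.2
t=13.5 pos=[402.7 329.  411.4] psi=-103.3 gap=51.2 F=[ 0.1  0.6 -0.1] q=[ 0.52  0.08  1.67 -0.    1.37  2.32]
 shift now: [ 4.34 -5.33  0.48]
 turn units [-0.21  0.12 -0.07]  shift after turn [ 4.37 -5.31  0.43]
time: 14.3
tool_pos: [610.4, 65.6, 416.0]
eef_rot: [0.012, -0.63, 0.777, -0.004]
force: [-0.1, 0.2, 0.3]
finger_gap: 51.1
t=14.3 pos=[610.4  65.6 416. ] psi=-101.9 gap=51.1 F=[-0.1  0.2  0.3] q=[-0.04  0.27  1.44  0.01  1.41  1.74]
 shift now: [ 0.19 -0.05  1.52]
 turn units [-0.24  0.16  0.22]  shift after turn [ 0.17 -0.08  1.52]
```

```bash
python3 -m creep '[[[-0.24,0.16,0.22],[0.15,-0.08,0.3],0.4],[[0,0,0],[0,0,0.5],0.4],[[0,0,0],[0,0,0.5],0.4],[[0,0,0],[0,0,0.2],0.4],[[0,0,0],[0,0,0],0.4]]'; python3 plan.py 612.5 56.5 302 -103
```

```text
time: 14.8
tool_pos: [611.4, 57.9, 335.4]
eef_rot: [-0.003, -0.623, 0.782, 0.003]
force: [0.8, 0.1, -0.4]
finger_gap: 51.2
t=14.8 pos=[611.4  57.9 335.4] psi=-103.0 gap=51.2 F=[ 0.8  0.1 -0.4] q=[-0.05  0.35  1.51 -0.    1.29  1.75]
 shift now: [ 0.02 -0.03  0.67]
 turn units [ 0.1  -0.02  0.01]  shift after turn [ 0.02 -0.03  0.67]
```

```bash
python3 -m creep '[[[0.1,0,0],[0.02,-0.03,0.3],0.4],[[0,0,0],[0,0,0.3],0.4],[[0,0,0],[0,0,0.07],0.4],[[0,0,0],[0,0,0],0.6],[[0,0,0],[0,0,0],0.7],[[0,0,0],[0,0,0],0.95],[[0,0,0],[0,0,0],0.95],[[0,0,0],[0,0,0],0.95]]' 50; python3 plan.py 612.5 56.5 302 -103; python3 -m creep '[[[0,0,0],[0,0,0],0.95],[[0,0,0],[0,0,-0.2],0.95],[[0,0,0],[0,0,-0.5],0.95],[[0,0,0],[0,0,-0.6],0.95],[[0,0,0],[0,0,-0.6],0.95],[[0,0,0],[0,0,-0.2],0.95],[[0,0,0],[0,0,0],0.95]]';python3 plan.py 394.5 365 400 -82
```

```text
time: 15.6
tool_pos: [612.8, 59.8, 305.3]
eef_rot: [0.001, -0.625, 0.781, -0.002]
force: [-0.1, -0.4, -1.4]
finger_gap: 16.3
t=15.6 pos=[612.8  59.8 305.3] psi=-102.7 gap=16.3 F=[-0.1 -0.4 -1.4] q=[-0.04  0.38  1.53 -0.    1.22  1.75]
 shift now: [ 0.06 -0.01  0.07]
 turn units [-0.06 -0.01  0.06]  shift after turn [ 0.06 -0.01  0.07]
time: 16.3
tool_pos: [611.9, 59.6, 415.5]
eef_rot: [0.001, -0.624, 0.781, -0.002]
force: [-0.0, 0.1, -0.9]
finger_gap: 16.6
t=16.3 pos=[611.9  59.6 415.5] psi=-102.7 gap=16.6 F=[-0.   0.1 -0.9] q=[-0.04  0.28  1.43 -0.    1.43  1.75]
 shift now: [-5.    5.59  0.29]
 turn units [-0.03 -0.02 -4.15]  shift after turn [-6.65  3.46  0.31]
```

```bash
python3 -m creep '[[[0,0,-1],[0,0,0],0.95],[[0,0,-1],[0,0,0],0.95],[[0,0,-1],[0,0,0],0.95],[[0,0,-1],[0,0,0],0.95],[[0,0,0],[0,0,0],0.95]]'; python3 plan.py 394.5 365 400 -82; python3 -m creep '[[[0,0,0],[-0.5,0.28,0],0.95],[[0,0,0],[-0.8,0.43,0],0.95],[[0,0,0],[-0.8,0.43,0],0.95],[[0,0,0],[-0.8,0.43,0],0.95],[[0,0,0],[-0.8,0.43,0],0.95],[[0,0,0],[-0.8,0.43,0],0.95],[[0,0,0],[-0.8,0.43,0],0.95],[[0,0,0],[-0.6,0.3,0],0.95]]';python3 plan.py 394.5 365 390 -82
```

```text
time: 16.8
tool_pos: [610.3, 59.5, 408.6]
eef_rot: [0.003, 0.755, -0.656, -0.002]
force: [0.4, -0.1, -0.6]
finger_gap: 16.6
t=16.8 pos=[610.3  59.5 408.6] psi=-82.0 gap=16.6 F=[ 0.4 -0.1 -0.6] q=[-0.04  0.29  1.44 -0.    1.43  1.39]
 shift now: [-6.65  3.42  0.19]
 turn units [ 0.08 -0.    0.  ]  shift after turn [-6.65  3.42  0.17]
time: 17.6
tool_pos: [409.3, 335.5, 399.3]
eef_rot: [0.009, 0.745, -0.667, -0.006]
force: [0.9, -0.4, -0.9]
finger_gap: 16.1
t=17.6 pos=[409.3 335.5 399.3] psi=-83.6 gap=16.1 F=[ 0.9 -0.4 -0.9] q=[0.52 0.12 1.65 0.01 1.39 1.98]
 shift now: [-0.62  0.23  0.19]
 turn units [ 0.24 -0.03 -0.33]  shift after turn [-0.63  0.21  0.19]
```

```bash
python3 -m creep '[[[0.2,0,-0.3],[-0.5,0.18,0.1],0.95],[[0,0,0],[-0.1,0.03,0.1],0.95],[[0,0,0],[0,0,0],0.95]]';python3 plan.py 394.5 365 215 -82;python3 -m creep '[[[0,0,0],[0,0,0.4],0.95],[[0,0,0],[0,0,0.7],0.95],[[0,0,0],[0,0,0.7],0.95],[[0,0,0],[0,0,0.7],0.95],[[0,0,0],[0,0,0.3],0.95],[[0,0,0],[0,0,0],0.95]]';python3 plan.py 394.5 365 210 -82
```

```text
time: 17.9
tool_pos: [390.6, 367.8, 386.2]
eef_rot: [0.004, 0.755, -0.656, -0.001]
force: [0.4, 0.6, -0.4]
finger_gap: 16.4
t=17.9 pos=[390.6 367.8 386.2] psi=-82.0 gap=16.4 F=[ 0.4  0.6 -0.4] q=[ 0.59  0.14  1.65 -0.    1.35  2.02]
 shift now: [ 0.05 -0.1   3.42]
 turn units [ 0.09 -0.05  0.  ]  shift after turn [ 0.07 -0.07  3.42]
time: 18.5
tool_pos: [394.9, 361.4, 241.5]
eef_rot: [0.004, 0.75, -0.662, 0.001]
force: [-1.3, 0.5, -1.2]
finger_gap: 16.2
t=18.5 pos=[394.9 361.4 241.5] psi=-82.8 gap=16.2 F=[-1.3  0.5 -1.2] q=[ 0.58  0.32  1.77 -0.    1.06  2.03]
 shift now: [-0.08 -0.    0.63]
 turn units [ 0.07 -0.08 -0.17]  shift after turn [-0.07 -0.    0.63]
```

```bash
python3 -m creep '[[[0,0,0],[-0.07,0,0.3],0.95],[[0,0,0],[0,0,0.3],0.95],[[0,0,0],[0,0,0.1],0.95],[[0,0,0],[0,0,0],0.95],[[0,0,0],[0,0,0],0.6],[[0,0,0],[0,0,0],0.6],[[0,0,0],[0,0,0],0.6]]'; python3 plan.py 394.5 365 210 -82;python3 -m creep '[[[0,0,0],[0,0,-0.2],0.6],[[0,0,0],[0,0,-0.5],0.6],[[0,0,0],[0,0,-0.7],0.6],[[0,0,0],[0,0,-0.8],0.6],[[0,0,0],[0,0,-0.8],0.6],[[0,0,0],[0,0,-0.8],0.6]]'
python3 - <<'E'
from h import *
p,d=grab_frame("side");cv2.imwrite("pics/s4.png",p[:,:,::-1])
E
```

```text
time: 19.2
tool_pos: [399.2, 363.1, 209.6]
eef_rot: [0.001, 0.748, -0.664, 0.002]
force: [-1.0, 0.1, -0.0]
finger_gap: 33.9
t=19.2 pos=[399.2 363.1 209.6] psi=-83.2 gap=33.9 F=[-1.   0.1 -0. ] q=[ 0.58  0.38  1.78 -0.01  0.99  2.04]
 shift now: [-0.05  0.09 -0.01]
 turn units [-0.01 -0.06 -0.25]  shift after turn [-0.05  0.09 -0.01]
time: 19.8
tool_pos: [396.6, 363.1, 404.7]
eef_rot: [0.006, 0.748, -0.664, 0.001]
force: [-0.1, -0.3, 0.3]
finger_gap: 33.9
```

View pics/s4.png

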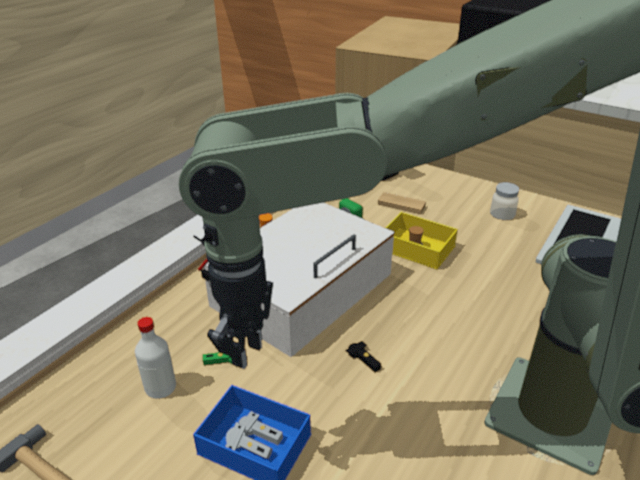

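Both hinges are in the blue bin (side view around 255,433), the foot is in the yellow bin (416,236) and the flap is shut. Now I turn the tool for the handle.

```bash
python3 -m creep '[[[0,0,-1],[0,0,0],0.5],[[0,0,-1],[0,0,0],0.4],[[0,0,-1],[0,0,0],0.3],[[0,0,-1],[0,0,0],0.3],[[0,0,-1],[0,0,0],0.3],[[0,0,-1],[0,0,0],0.3],[[0,0,-1],[0,0,0],0.3],[[0,0,-1],[0,0,0],0.3]]';python3 -m creep '[[[0,0,-1],[0,0,0],0.3],[[0,0,-1],[0,0,0],0.3],[[0,0,-1],[0,0,0],0.3],[[0,0,-1],[0,0,0],0.3],[[0,0,-1],[0,0,0],0.3],[[0,0,-1],[0,0,0],0.3],[[0,0,-1],[0,0,0],0.3],[[0,0,0],[0,0,0],0.3]]'; python3 plan.py 490.5 -37.5 385 -6.3
```

```text
time: 20.65
tool_pos: [397.6, 365.3, 429.4]
eef_rot: [-0.011, 0.935, -0.354, 0.011]
force: [-0.2, 0.5, 0.1]
finger_gap: 59.8
time: 21.45
tool_pos: [395.6, 365.1, 437.4]
eef_rot: [-0.01, 0.999, -0.042, 0.018]
force: [-0.2, -0.5, 0.0]
finger_gap: 59.7
t=21.4 pos=[395.6 365.1 437.4] psi=-4.9 gap=59.7 F=[-0.2 -0.5  0. ] q=[ 0.59  0.09  1.6  -0.01  1.4   0.67]
 shift now: [2.53 7.89 0.97]
 turn units [-0.26 -0.41  0.29]  shift after turn [2.77 7.8  1.05]
```

```bash
python3 -m creep '[[[-0.26,-0.41,0.29],[0.2,0.5,0],0.3],[[0,0,0],[0.33,0.93,0.05],0.3],[[0,0,0],[0.33,0.93,0.05],0.3],[[0,0,0],[0.33,0.93,0.05],0.3],[[0,0,0],[0.33,0.93,0.05],0.3],[[0,0,0],[0.33,0.93,0.05],0.3],[[0,0,0],[0.33,0.93,0.05],0.3],[[0,0,0],[0.33,0.93,0.05],0.3]]'; python3 plan.py 490.5 -37.5 385 -6.3
```

```text
time: 22.25
tool_pos: [480.8, 0.1, 425.5]
eef_rot: [-0.002, 0.998, -0.056, 0.006]
force: [0.7, 0.8, -0.1]
finger_gap: 59.4
t=22.2 pos=[4.808e+02 1.000e-01 4.255e+02] psi=-6.5 gap=59.4 F=[ 0.7  0.8 -0.1] q=[-0.18 -0.02  1.74  0.01  1.41 -0.07]
 shift now: [0.27 0.73 0.81]
 turn units [-0.06 -0.14 -0.03]  shift after turn [0.28 0.73 0.81]
```

```bash
python3 -m creep '[[[-0.06,-0.14,0],[0.2,0.5,0.2],0.3],[[0,0,0],[0.05,0.15,0.4],0.3],[[0,0,0],[0,0,0.2],0.3],[[0,0,0],[0,0,0],0.3]]'; python3 plan.py 490.5 -37.5 316 -6.3
python3 - <<'E'
from h import *
p,d=grab_frame("side");cv2.imwrite("pics/s5.png",cv2.resize(p[130:370,200:520,::-1],None,fx=2.5,fy=2.5))
p,d=grab_frame("top");cv2.imwrite("pics/t5.png",p[:,:,::-1])
E
```

```text
time: 22.65
tool_pos: [490.6, -41.4, 387.4]
eef_rot: [0.001, 0.998, -0.065, 0.003]
force: [0.3, -0.2, -0.1]
finger_gap: 59.6
t=22.6 pos=[490.6 -41.4 387.4] psi=-7.5 gap=59.6 F=[ 0.3 -0.2 -0.1] q=[-0.26  0.04  1.76 -0.    1.33 -0.13]
 shift now: [-0.02 -0.08  1.43]
 turn units [ 0.03 -0.07 -0.24]  shift after turn [-0.01 -0.08  1.43]
```

View pics/s5.png

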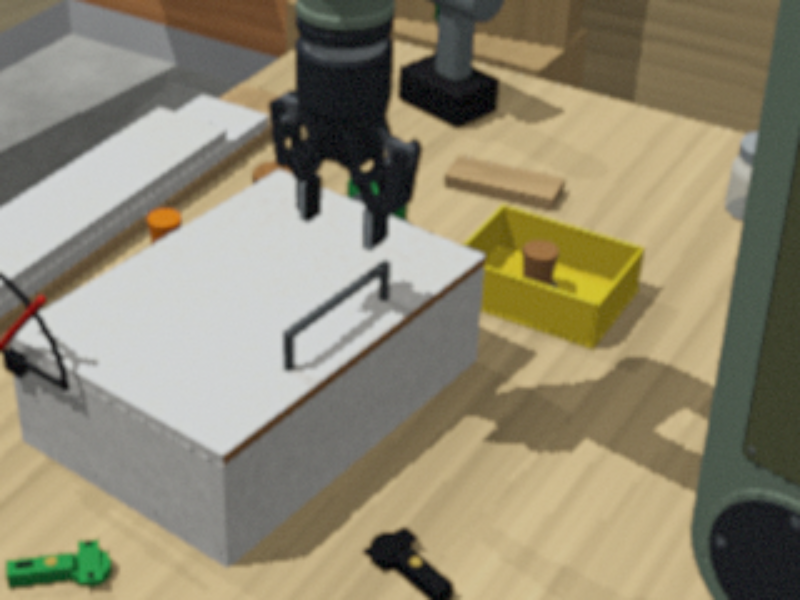

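View pics/t5.png

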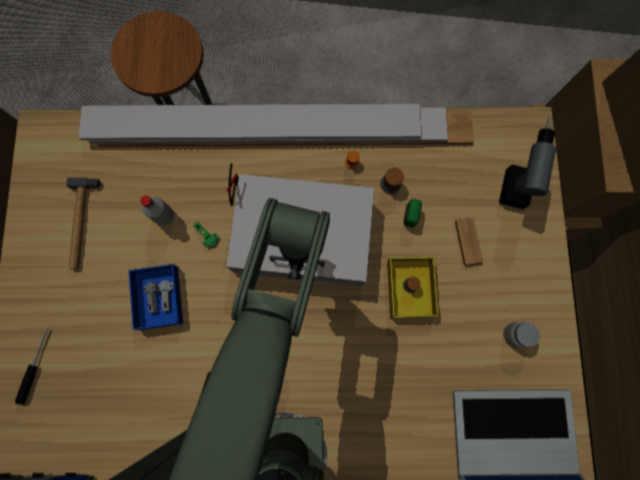

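In the top view both hinges are inside the blue bin (152,297 and 167,294), the foot is in the yellow bin (412,286), and the gripper is over the bar at about (296,262). Descending onto the bar now.

```bash
python3 -m creep '[[[0,0,-0.24],[-0.02,-0.06,0.3],0.3],[[0,0,0],[0,0,0.4],0.3],[[0,0,0],[0,0,0.4],0.3],[[0,0,0],[0,0,0.25],0.3],[[0,0,0],[0,0,0],0.3]]'; python3 plan.py 490.5 -37.5 314 -6.3
```

```text
time: 23.25
tool_pos: [493.2, -33.2, 325.9]
eef_rot: [0.002, 0.999, -0.05, 0.01]
force: [-0.1, 0.9, -0.5]
finger_gap: 60.2
t=23.2 pos=[493.2 -33.2 325.9] psi=-5.7 gap=60.2 F=[-0.1  0.9 -0.5] q=[-0.24  0.11  1.82 -0.    1.18 -0.14]
 shift now: [-0.05  0.09  0.24]
 turn units [ 0.04 -0.24  0.11]  shift after turn [-0.04  0.09  0.24]
```

```bash
python3 -m creep '[[[0,-0.2,0.1],[-0.04,0.08,0.23],0.3],[[0,0,0],[0,0,0],0.6],[[0,0,0],[0,0,0],0.8],[[0,0,0],[0,0,0],1.0],[[0,0,0],[0,0,0],1.0],[[0,0,0],[0,0,0],1.0],[[0,0,0],[0,0,0],1.0],[[0,0,0],[0,0,0],1.0]]' 30; python3 plan.py 490.5 -37.5 314 -6.3;python3 - <<'E'
from h import *
p,d=grab_frame("side");cv2.imwrite("pics/s6.png",cv2.resize(p[130:370,200:520,::-1],None,fx=2.5,fy=2.5))
E
```

```text
time: 24.05
tool_pos: [489.8, -36.5, 316.3]
eef_rot: [0.002, 0.999, -0.054, -0.001]
force: [-0.1, 0.9, -1.9]
finger_gap: 8.7
t=24.1 pos=[489.8 -36.5 316.3] psi=-6.2 gap=8.7 F=[-0.1  0.9 -1.9] q=[-0.25  0.12  1.83 -0.    1.19 -0.14]
 shift now: [0.02 0.02 0.05]
 turn units [0.04 0.03 0.01]  shift after turn [0.02 0.02 0.05]
```

View pics/s6.png

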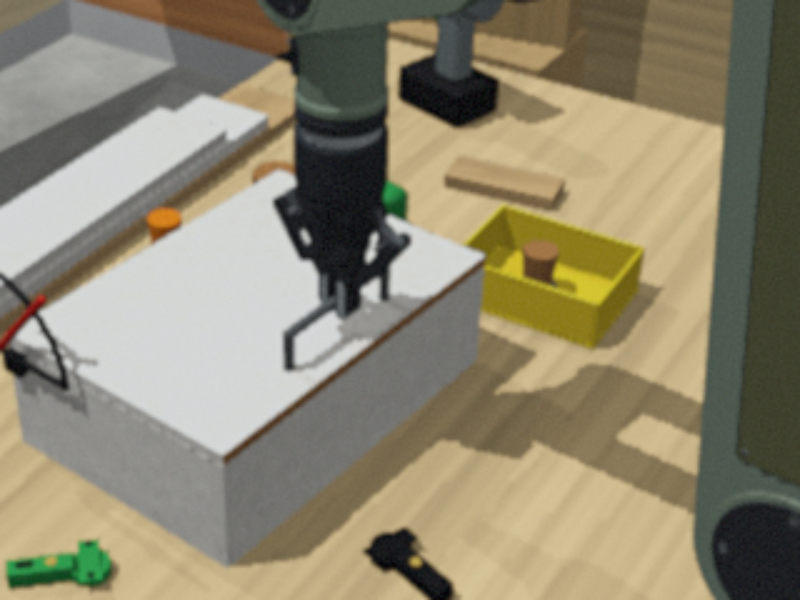

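```bash
cat > flap.py <<'E'
import sys,json,os
from h import *
from scipy.spatial.transform import Rotation as R
s=state();q=s["eef_rot"];r=R.from_quat([q[1],q[2],q[3],q[0]])
bar=s["tool_pos"]+r.apply([0,0,159.3])
cx=np.array([np.cos(np.radians(-6.2)),np.sin(np.radians(-6.2)),0]);cy=np.array([-cx[1],cx[0],0])
if not os.path.exists("ref.json"): json.dump(bar.tolist(),open("ref.json","w"))
b0=np.array(json.load(open("ref.json")));H=b0+220*cx+np.array([0,0,-47.])
v=bar-H;R0=np.hypot(220,47);a0=np.arctan2(47,220)
th=np.arctan2(v[2],-v@cx)-a0
zt=r.as_matrix()[:,2];tilt=np.degrees(np.arctan2(-zt@cx,-zt[2]))
print(f"t={s['time']:.2f} flap~{np.degrees(th):.1f}deg rad err {np.hypot(v@cx,v[2])-R0:.1f} side {v@cy:.1f} tilt {tilt:.1f} gap {s['finger_gap']:.1f} F {s['force'].round(1)} tq {s['ft_torque'].round(2)} q {s['qpos'].round(2)}")
st,n,ratio=float(sys.argv[1]),int(sys.argv[2]),float(sys.argv[3])
p=s["tool_pos"];rr=r
for i in range(n):
    t2=th+np.radians(st)*(i+1);ti=np.degrees(t2)*ratio
    b=H+R0*(-cx*np.cos(t2+a0)+np.array([0,0,np.sin(t2+a0)]))
    ti=np.radians(ti);Z=-cx*np.sin(ti)-np.array([0,0,np.cos(ti)]);Y=-cy;X=np.cross(Y,Z)
    Rd=R.from_matrix(np.c_[X,Y,Z]);pd=b-Rd.apply([0,0,159.3])
    print(i,"turn",((rr.inv()*Rd).as_rotvec(degrees=True)/5).round(2),"shift",(rr.inv().apply(pd-p)/50).round(2))
    p,rr=pd,Rd
E
python3 flap.py 2.5 4 0.5
```

```text
t=24.10 flap~0.0deg rad err -0.0 side 0.0 tilt 0.1 gap 8.9 F [ 0.1  0.5 -1.8] tq [ 0.05  0.   -0.08] q [-0.25  0.12  1.83 -0.    1.19 -0.14]
0 turn [ 0.04 -0.22 -0.01] shift [ 0.11  0.01 -0.19]
1 turn [ 0.   -0.25 -0.  ] shift [ 0.12  0.   -0.19]
2 turn [-0.   -0.25  0.  ] shift [ 0.12 -0.   -0.19]
3 turn [ 0.   -0.25  0.  ] shift [ 0.13 -0.   -0.19]
```

```bash
python3 -m creep '[[[0,-0.2,0],[0.1,0,-0.19],1],[[0,-0.25,0],[0.12,0,-0.19],1],[[0,-0.25,0],[0.12,0,-0.19],1],[[0,-0.25,0],[0.12,0,-0.19],1]]' 50; python3 flap.py 2.5 6 0.5
```

```text
time: 24.5
tool_pos: [514.0, -39.3, 351.1]
eef_rot: [-0.001, 0.997, -0.055, -0.045]
force: [3.4, -1.6, -6.9]
finger_gap: 8.0
t=24.50 flap~9.4deg rad err 0.2 side -0.1 tilt 5.1 gap 8.0 F [ 3.4 -1.6 -6.9] tq [-0.05 -0.29  0.01] q [-0.24  0.16  1.71 -0.02  1.36 -0.13]
0 turn [ 0.04 -0.16 -0.02] shift [ 0.11  0.01 -0.19]
1 turn [ 0.   -0.25  0.  ] shift [ 0.13 -0.   -0.18]
2 turn [ 0.   -0.25  0.  ] shift [ 0.14  0.   -0.18]
3 turn [ 0.   -0.25 -0.  ] shift [ 0.14 -0.   -0.18]
4 turn [ 0.   -0.25  0.  ] shift [ 0.15 -0.   -0.18]
5 turn [-0.   -0.25 -0.  ] shift [ 0.15  0.   -0.18]
```

Tracking well, with about 5 N of lifting force. I continue.

```bash
python3 -m creep '[[[0.04,-0.2,0],[0.11,0,-0.19],1],[[0,-0.25,0],[0.13,0,-0.18],1],[[0,-0.25,0],[0.14,0,-0.18],1],[[0,-0.25,0],[0.14,0,-0.18],1],[[0,-0.25,0],[0.15,0,-0.18],1],[[0,-0.25,0],[0.15,0,-0.18],1]]'; python3 flap.py 2.5 7 0.5
```

```text
time: 25.1
tool_pos: [561.6, -45.1, 394.0]
eef_rot: [-0.006, 0.991, -0.055, -0.118]
force: [-1.7, -0.5, -3.2]
finger_gap: 7.8
t=25.10 flap~22.9deg rad err 0.3 side -0.2 tilt 13.6 gap 7.8 F [-1.7 -0.5 -3.2] tq [-0.04  0.19  0.01] q [-0.23  0.26  1.5  -0.03  1.61 -0.11]
0 turn [ 0.01  0.17 -0.03] shift [ 0.03 -0.   -0.18]
1 turn [ 0.   -0.25 -0.  ] shift [ 0.16 -0.   -0.18]
2 turn [-0.   -0.25 -0.  ] shift [ 0.16  0.   -0.17]
3 turn [ 0.   -0.25 -0.  ] shift [ 0.16 -0.   -0.17]
4 turn [-0.   -0.25  0.  ] shift [ 0.17 -0.   -0.17]
5 turn [ 0.   -0.25  0.  ] shift [ 0.17  0.   -0.17]
6 turn [ 0.   -0.25 -0.  ] shift [ 0.17 -0.   -0.17]
```

```bash
python3 -m creep '[[[0,0,0],[0.09,0,-0.18],1],[[0,-0.25,0],[0.16,0,-0.18],1],[[0,-0.25,0],[0.16,0,-0.17],1],[[0,-0.25,0],[0.16,0,-0.17],1],[[0,-0.25,0],[0.17,0,-0.17],1],[[0,-0.25,0],[0.17,0,-0.17],1]]'; python3 flap.py 2.5 6 0.5
```

```text
time: 25.7
tool_pos: [617.9, -51.4, 428.6]
eef_rot: [-0.009, 0.981, -0.055, -0.184]
force: [-2.9, 0.4, -2.1]
finger_gap: 7.9
t=25.70 flap~36.9deg rad err 0.6 side -0.5 tilt 21.2 gap 7.9 F [-2.9  0.4 -2.1] tq [-0.02  0.43 -0.03] q [-0.21  0.4   1.26 -0.04  1.85 -0.11]
0 turn [ 0.01  0.31 -0.03] shift [ 0.02 -0.01 -0.17]
1 turn [ 0.   -0.25  0.  ] shift [ 0.18  0.   -0.16]
2 turn [ 0.   -0.25 -0.  ] shift [ 0.18 -0.   -0.16]
3 turn [ 0.   -0.25  0.  ] shift [ 0.18 -0.   -0.16]
4 turn [ 0.   -0.25  0.  ] shift [ 0.19 -0.   -0.16]
5 turn [ 0.   -0.25  0.  ] shift [ 0.19  0.   -0.15]
```

```bash
python3 -m creep '[[[0,0,0],[0.12,0,-0.17],1],[[0,-0.15,0],[0.15,0,-0.16],1],[[0,-0.25,0],[0.18,0,-0.16],1],[[0,-0.15,0],[0.15,0,-0.16],1],[[0,0,0],[0,0,0],1],[[0,0,0],[0,0,0],1]]'; python3 flap.py 1 3 0.5
python3 - <<'E'
from h import *
p,d=grab_frame("side");cv2.imwrite("pics/s7.png",cv2.resize(p[130:370,160:480,::-1],None,fx=2.5,fy=2.5)); np.savez("side7.npz",p=p,d=d)
p,d=grab_frame("top");cv2.imwrite("pics/t7.png",p[:,:,::-1]);np.savez("top7.npz",p=p,d=d)
E
```

```text
time: 26.3
tool_pos: [657.9, -55.9, 448.3]
eef_rot: [-0.011, 0.975, -0.054, -0.213]
force: [-2.6, 0.3, -1.0]
finger_gap: 8.5
t=26.30 flap~46.8deg rad err 1.0 side -0.7 tilt 24.7 gap 8.5 F [-2.6  0.3 -1. ] tq [-0.    0.3  -0.01] q [-0.21  0.5   1.09 -0.05  1.98 -0.1 ]
0 turn [ 0.01  0.15 -0.04] shift [ 0.02 -0.01 -0.05]
1 turn [ 0.  -0.1  0. ] shift [ 0.07  0.   -0.06]
2 turn [ 0.  -0.1  0. ] shift [ 0.08 -0.   -0.06]
```

View pics/s7.png

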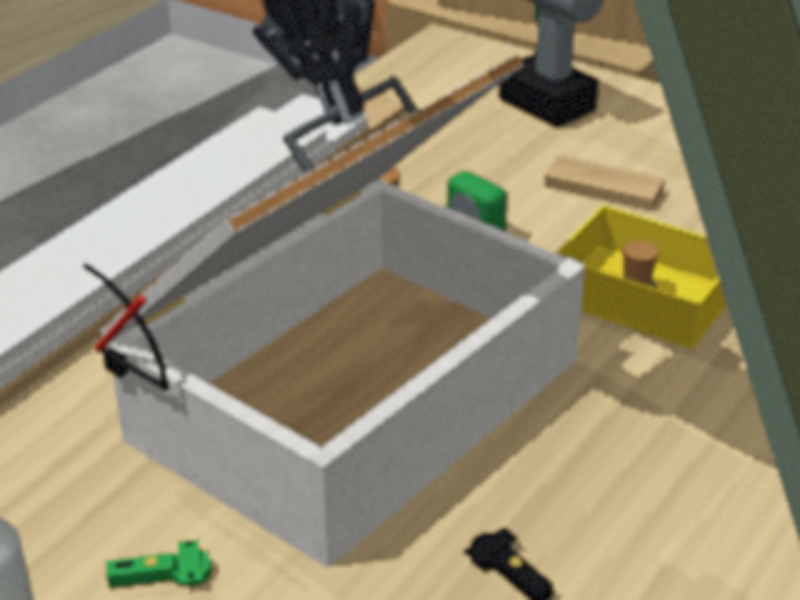

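View pics/t7.png

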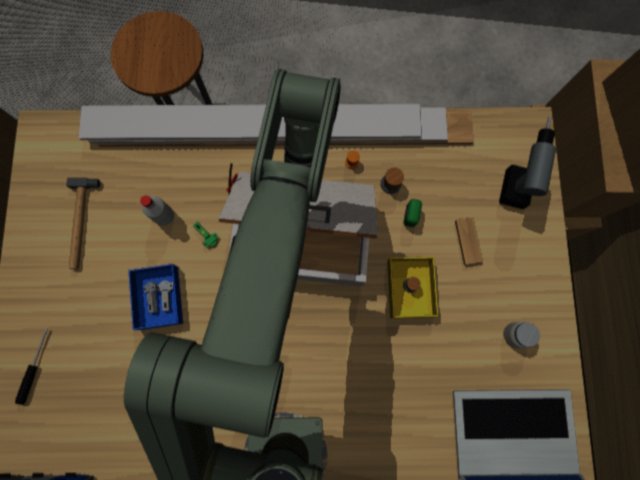

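The flap is at about 47° by the bar position, and its slope in the side view (300,170) is close to the red arm. Three degrees more.

```bash
python3 -m creep '[[[0,0,0],[0.05,0,-0.06],1],[[0,0,0],[0.06,0,-0.06],1],[[0,0,0],[0.06,0,-0.06],1],[[0,0,0],[0,0,0],1],[[0,0,0],[0,0,0],1]]'; python3 flap.py 1 1 0.5
python3 - <<'E'
from h import *
p,d=grab_frame("side");cv2.imwrite("pics/s8.png",cv2.resize(p[130:370,160:480,::-1],None,fx=2.5,fy=2.5))
W=cloud("side",d)
cx=np.array([np.cos(np.radians(-6.2)),np.sin(np.radians(-6.2)),0]);cy=np.array([-cx[1],cx[0],0])
import json
H=np.array(json.load(open("ref.json")))+220*cx+np.array([0,0,-47.])
V=W-H;a=-(V@cx);h=V[...,2];y=V@cy
# underside/outer of flap: points near the expected line, away from bar & body
m=(abs(y)<175)&(a>20)&(a<230)&(abs(h-a*np.tan(np.radians(50)))<25)&(h>15)
for lo in range(-180,180,60):
    mm=m&(y>lo)&(y<lo+60)
    if mm.sum()>80:
        A=np.c_[a[mm],h[mm]];c,s,vt=np.linalg.svd(A-np.median(A,0),full_matrices=False);print(lo,mm.sum(),np.degrees(np.arctan(vt[0,1]/vt[0,0])).round(1),s.round())
# flap top-edge: highest points
mm=(abs(y)<178)&(h>150)&(h<215)&(a>110)&(a<200); print(mm.sum())
E
```

```text
time: 26.9
tool_pos: [668.4, -57.1, 453.9]
eef_rot: [-0.011, 0.975, -0.055, -0.215]
force: [-4.8, -0.6, -0.4]
finger_gap: 8.3
t=26.90 flap~49.8deg rad err 1.2 side -0.7 tilt 24.9 gap 8.3 F [-4.8 -0.6 -0.4] tq [-0.01  0.7   0.02] q [-0.21  0.52  1.05 -0.05  2.   -0.1 ]
0 turn [ 0.01 -0.1  -0.04] shift [ 0.1  -0.01 -0.05]
-180 339 50.4 [1355.   63.]
-120 415 50.6 [1480.   81.]
-60 456 50.5 [1569.   71.]
0 503 50.5 [1648.   76.]
60 547 50.5 [1705.   92.]
120 533 50.6 [1619.   74.]
1755
```

View pics/s8.png

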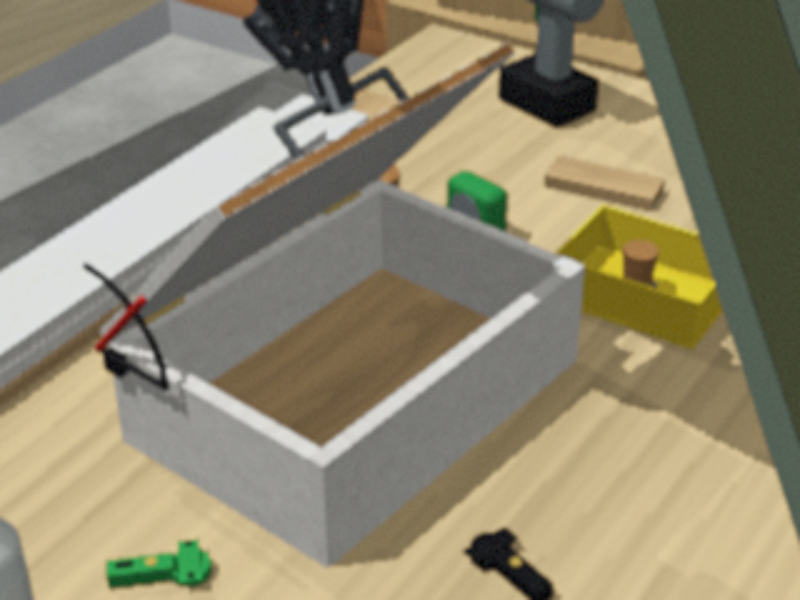

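The depth of the flap's surface gives 50.5°, the bar position gives 49.8°, and the flap runs parallel to the red arm at (120,325). I hold, check that it is still, and hand in.

```bash
python3 -m creep '[[[0,0,0],[0,0,0],1],[[0,0,0],[0,0,0],1],[[0,0,0],[0,0,0],1],[[0,0,0],[0,0,0],1]]'; python3 flap.py 1 1 0.5
python3 - <<'E'
from h import *
p,d=grab_frame("top");cv2.imwrite("pics/t9.png",p[:,:,::-1])
print(abs(state()["joint_velocities"]).max())
E
```

```text
time: 27.35
tool_pos: [668.3, -57.1, 453.8]
eef_rot: [-0.011, 0.975, -0.055, -0.215]
force: [-4.2, 0.5, -0.1]
finger_gap: 8.3
t=27.35 flap~49.7deg rad err 1.2 side -0.7 tilt 24.9 gap 8.3 F [-4.2  0.5 -0.1] tq [-0.01  0.65 -0.01] q [-0.21  0.52  1.05 -0.05  2.   -0.1 ]
0 turn [ 0.01 -0.1  -0.04] shift [ 0.09 -0.01 -0.05]
0.0018265513852557189
```

View pics/t9.png

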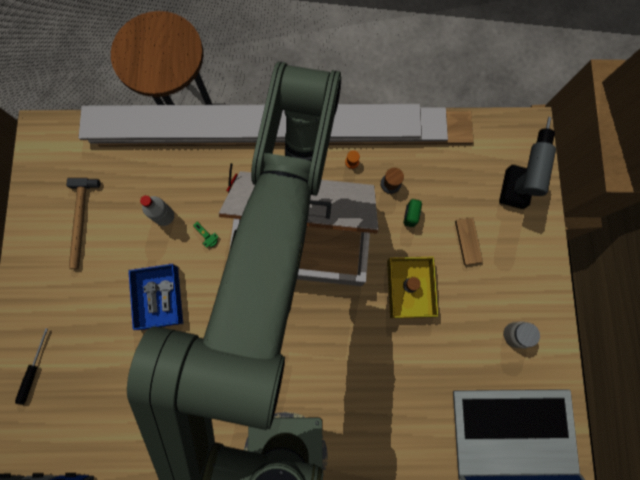

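The hinges (152,297; 167,294) and the foot (412,286) are in their bins, and the bottle, tape measure and offcut have not moved. The arm is still.

```bash
python3 -c "
from cell import *
print(hand_in())"
```

```text
the job is handed in; nothing more can be done
None
```

I put both hinges in the blue bin and the foot upright in the yellow bin with the flap shut. I then raised the flap by its handle and handed in at about 27.4 s, still gripping the bar at 50 N.

- **Flap angle:** the side-camera depth of the flap's surface gives 50.5°, and the bar position computed from the arm pose gives 49.7°. The 0.8° difference is well inside the 45–55° window.
- **Stillness:** joint speeds were below 0.002 rad/s just before handing in.
- **Grip:** the finger opening held steady at 8.3 mm on the 10 mm bar, and 4 to 5 N was measured at the tool. That is the wrist reading. The force on the fingers themselves is not reported, so I could not check the 0.8 N requirement directly.
- **Items and bins:** the last top picture shows all three fittings inside their bins. The glue bottle, tape measure and offcut appear where they were at the start, judged by eye in the pictures. No check failed.

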